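Park the jar crate in its bay

TASK

Clear the craft table by pushing the tall, heavy jar crate along the table into its wooden parking bay, until its far edge stands against the bay's end stop and it sits straight between the side rails. It tips easily, so push only on the edge of the low white base board that sticks out behind it, not on the crate or the jars above; keep it flat on the table, never tipped or lifted. Leave the glue jar, the tin, the tub and the brush where they are, and finish clear of everything.

Things in the scene. Friction and masses are not known exactly. Their poses are not given: they have to be found in the camera images.
- crate: The jar crate's white base board, 155 (x) x 190 (y) x 28 (z) mm. Origin on its underside (table level), below the middle of the black crate fixed on it. x points forward, the way to push: the board spans x -100 to +55, y -95 to +95 mm, so behind the black crate a bare ledge sticks out, 45 mm deep and 28 mm high. z up. In all 1.2 to 1.65 kg; takes about 5 to 12 N to slide.
- jars: The black slatted crate with six jars, fixed on the base board and never to be pushed: 110 (x) x 186 (y) x 150 mm, jar lids up to 207 mm above the table. Origin: centre of its underside, 28 mm above the crate's origin, axes as the crate's. It spans x -55 to +55 mm. Pushed higher than 80 to 120 mm above the table (by friction) it tips over the far edge.
- push_face (a point): Centre of the base board's rear edge face (a flat upright face 190 mm wide and 28 mm high), 14 mm above the table, 100 mm behind the crate's origin. Push here, along the crate's x; two spread fingers keep the crate from turning. Axes as the crate's.
- nose (a point): Centre of the crate's far lower edge, at table level, 55 mm ahead of the crate's origin. It must come against stop. Axes as the crate's.
- bay: Parking bay, dark wood, fixed. Origin: see stop; x points into the stop (the way the crate is pushed in), z up. End stop 260 mm along y, 22 thick, 45 high. Side rails 26 mm high, 16 thick, inner faces at y = +-110 mm (15 mm spare each side), straight from the stop to x = -85 mm, then flaring out 29 degrees to the mouth at x = -131 mm. The home crate's ledge ends at x = -155 mm.
- stop (a point): The bay's origin: middle of the end stop's inner face, at table level. Axes as the bay's. The crate starts outside the bay's mouth, its nose 150 to 190 mm short of this point, up to 35 mm off the bay's centre line and up to 0.18 rad askew.
- glue_jar: Bystander: white glue jar, 64 mm across, 100 mm high, loose on the table. Origin at the centre of its underside.
- tin: Bystander: low closed steel tin, 70 mm across, 40 mm high, loose. Origin at the centre of its underside.
- tub: Bystander: blue plastic tub, 150 x 110 x 60 mm, open on top, loose. Origin at the centre of its underside.
- brush: Bystander: paint brush lying on the table, loose. Origin under its middle.

How it is judged:
On the way:
1. the fingers push the crate along by its base board (contact force between the fingers and crate above 1 N and distance of crate from where it was at the start of the episode above 0.03 m), for 0.1 s.
At the end, for the whole second after the job is handed in: The crate stands flat and still in the bay: the middle of its far edge within 8 mm of the end stop and within 20 mm of the bay's centre line, in line with the bay within 0.1 rad (x of nose in the frame of bay above -0.008 m and y of nose in the frame of bay between -0.02 and 0.02 m and angle between the x axis of crate and the x axis of bay, either way round below 0.1 rad and angle between crate's own z axis and vertical below 0.03 rad and height (world z) of crate below 0.005 m and linear speed of crate below 0.01 m/s); the robot touches nothing.
It fails at once if the crate is tipped by more than 0.1 rad (angle between crate's own z axis and vertical above 0.1 rad).
It fails at once if the crate is lifted off the table (height (world z) of crate above 0.012 m).
It fails at once if the crate above the base board, or a jar, is pushed (more than 4 N) (contact force between any of the fingers, the arm and jars above 4 N).
It fails at once if a bystander is moved by more than 20 mm (distance of any of glue_jar, tin, tub, brush from where it was at the start of the episode above 0.02 m).
It also fails if it takes over 48 s, if anything falls off the work surface, if the arm or the gripper's body presses on something with over 40 N, if the wrist force passes 120 N, or if a joint passes its speed limit or range.

ROBOT

A 7-joint arm with a two-finger parallel gripper is mounted at the origin on the work surface. World frame = base frame: x ahead of the robot, y to its left, z up, the work surface at z = 0. Lengths are in m, angles in rad, forces in N, time in s.
With the tool pointing down it reaches from about 0.425 to 0.825 m from the base axis. Payload 3.6 kg.
Tool frame: the origin (TCP) lies where the fingers leave the gripper's body, on its centre line; the fingertips stand 73 mm ahead of it and the grasp point (between the pads) lies 54 mm ahead of it; x points along the fingers, y is the direction in which the jaws open and shut, and the axes are right-handed (so a half turn about x gives the same grasp; the last joint's range is limited). The gripper opens to 85 mm and grips with 20 to 120 N. Pads are 22 mm wide; open, the fingers measure 114 mm over their backs; the gripper's body (76 mm by 85 mm) begins 54 mm behind the grasp point. The pads swing forward as they close: fully open they stand 13 mm farther back than shut.
Start: joints at [1.19, 0.615, -0.013, 1.423, 0.008, 1.103, -0.04], TCP at [0.226, -0.609, 0.304] pointing down, gripper open.
Joint ranges: [-3.12, 3.12], [-0.3, 2.06], [-1.34, 1.32], [0.26, 2.42], [-1.36, 4.5], [0.01, 1.98], [-2.84, 2.84]. Speed limits (rad/s): [2.79, 2.79, 3.14, 3.14, 3.14, 3.14, 3.14].

INTERFACE

Orientations are given as a unit quaternion [x, y, z, w].
In Python, from station import arm, snapshot, camera_info, ticket gives the robot as it stands. Calls block until the motion is done:
- arm.movep(position, orientation): joint-space move of the TCP to a pose.
- arm.line_to(position, velocity=0.15, ori=None): straight line of the TCP; ori=None keeps the orientation; velocity is the mean speed in m/s.
- arm.move_j(angles): joint-space move.
- arm.move_gripper(opening, effort=None): opening from 0.0 (shut) to 1.0 (fully open); effort is the grip in N (None keeps the last); returns when the fingers have stopped.
- arm.pause(seconds).
- arm.ik(position, orientation): joint angles nearest the present ones, or None.
- snapshot(name): name is "side" or "top"; returns the picture (420x560x3 uint8, blue, green, red); there is no depth.
- camera_info(name): a dict with "fx", "fy", "cx", "cy" (pixels), "R" (3x3) and "t" (3): a world point X has camera coordinates R X + t. Camera axes: x right, y down, z forward; pixel columns grow to the right and rows downward; lengths in m; the calibration is good to about 2 mm. A picture is of the moment at which its call begins. camera_info takes no time and is no camera call.
A pose or a line that the arm cannot do raises arm.MotionError and nothing moves.
- ticket.finish_job(): hands the job in, once; it reports no verdict.
Readings, each from a call of its own:
- arm.read_time(): time.
- arm.read_joint_positions(): joint angles.
- arm.read_dq(): joint speeds.
- arm.read_effort(): joint torques, N m.
- arm.read_tool_pos(): TCP position.
- arm.read_eef_rot(): TCP orientation.
- arm.read_ft_force(): force on the tool from outside, world axes, zero at the start.
- arm.read_wrist_torque(): the same for the moment, N m.
- arm.read_opening(): opening from 0.0 (shut) to 1.0 (fully open).
Only numpy, scipy, OpenCV 4.12 (cv2) and the standard library are available. Lean on these libraries where they do the work, as an engineer would, in place of code of your own. Each camera call takes 0.05 s, during which the arm holds its last target. There are 200 camera calls.

## Working session

There is one attempt and no reset: what is moved stays moved. The work goes in short steps, each a Python script; the robot and the scene stay as the last script left them, time stands still between calls to the robot, and variables do not carry over. Pictures are saved under pics/ and viewed, about 8 in all and at most 12, crops included, and the job is handed in when it is done.

```bash
mkdir -p pics; python3 - <<'E'
from station import arm,snapshot,camera_info
import cv2
for n in("top","side"):
    cv2.imwrite(f"pics/{n}0.png",snapshot(n)); c=camera_info(n); print(n,{k:(v if not hasattr(v,'tolist') else v.tolist()) for k,v in c.items()})
print(arm.read_time(),arm.read_tool_pos(),arm.read_eef_rot())
E
```

```text
top {'fx': 539.4677541951834, 'fy': 539.4677541951834, 'cx': 274.41181805022046, 'cy': 208.00691683810678, 'R': [[0.005098256757092094, -0.9999448915309989, 0.009177237007795885], [-0.9868932158227058, -0.006511561211856315, -0.16124323283072153], [0.1612941051035555, -0.008234893541676221, -0.9868720272594618]], 't': [0.021911948345387216, 0.564437162650315, 1.0119796891707995]}
side {'fx': 421.09628454447613, 'fy': 421.09628454447613, 'cx': 277.44967768103953, 'cy': 210.37602573383626, 'R': [[-0.8324173921394993, -0.554061541165659, 0.009853621913252512], [-0.4153682092164401, 0.6120781475009175, -0.672926141656105], [0.3668113084898042, -0.5642483052282741, -0.7396440454779708]], 't': [0.4842758559142023, 0.2542054131333753, 0.6803986515215531]}
0.1 [ 0.2256567  -0.60900012  0.3028404 ] [-0.69584936 -0.12564884  0.69615532 -0.12399115]
```

View pics/top0.png

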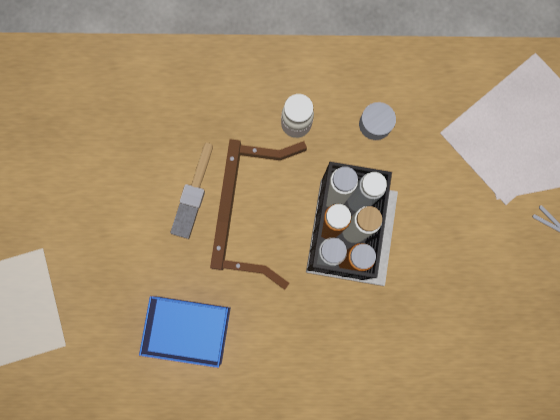

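View pics/side0.png

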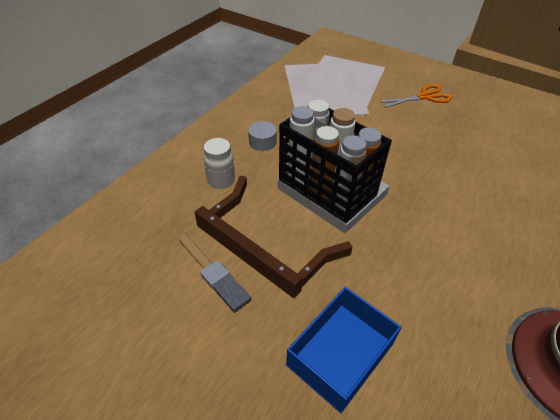

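Top view: the bay opens to the right, with its stop running from about (235,140) to (217,268). The crate is at about (350,220), with its white ledge on the right side (x≈390). I'll enlarge both views to read the corners.

```bash
python3 - <<'E'
import cv2
a=cv2.imread("pics/top0.png")[130:300,205:405]; cv2.imwrite("pics/tc.png",cv2.resize(a,None,fx=3.5,fy=3.5,interpolation=cv2.INTER_CUBIC))
a=cv2.imread("pics/side0.png")[95:295,190:400]; cv2.imwrite("pics/sc.png",cv2.resize(a,None,fx=3,fy=3,interpolation=cv2.INTER_CUBIC))
E
```

```text
(no output)
```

View pics/tc.png

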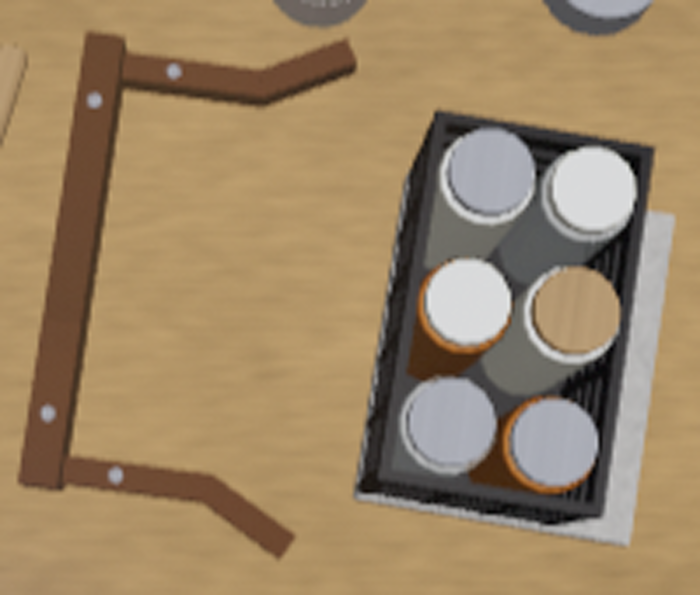

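View pics/sc.png

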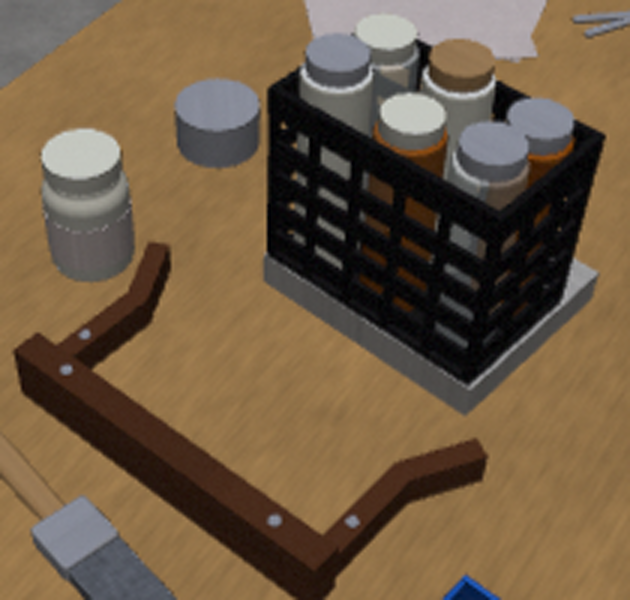

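Both views are clear, so I'll fit the bay and crate poses to these corner pixels using the known geometry.

```bash
cat >geo.py <<'E'
import numpy as np
from station import camera_info
from scipy.optimize import least_squares
C={n:camera_info(n) for n in("top","side")}
def proj(n,X):
    c=C[n]; p=np.asarray(c["R"])@X+np.asarray(c["t"]); return np.array([c["fx"]*p[0]/p[2]+c["cx"],c["fy"]*p[1]/p[2]+c["cy"]])
def w(p,q):
    x,y,t=p; c,s=np.cos(t),np.sin(t); return np.array([x+c*q[0]-s*q[1],y+s*q[0]+c*q[1],q[2] if len(q)>2 else 0])
def fit(obs,p0):
    f=lambda p:np.concatenate([proj(n,w(p,np.array(q)/1000))-uv for n,q,uv in obs])
    r=least_squares(f,p0,loss="soft_l1"); return r.x,f(r.x).reshape(-1,2)
def ray(n,uv,z):
    c=C[n]; R=np.asarray(c["R"]); o=-R.T@np.asarray(c["t"]); d=R.T@[(uv[0]-c["cx"])/c["fx"],(uv[1]-c["cy"])/c["fy"],1]
    return o+d*(z-o[2])/d[2]
E
python3 - <<'E'
from geo import *
T=lambda x,y:(205+x/3.5,130+y/3.5)
S=lambda x,y:(190+x/3,95+y/3)
bay=[("top",(22,-130,45),T(87,33)),("top",(22,130,45),T(20,482)),("top",(0,130,45),T(61,487)),("top",(0,-130,45),T(121,38)),
("top",(-131,-135.5,26),T(354,66)),("top",(-131,135.5,26),T(294,540)),("top",(-85,110,26),T(211,474)),
("side",(22,-130,45),S(18,352)),("side",(0,-130,45),S(38,335)),("side",(0,130,45),S(338,552)),("side",(22,130,45),S(310,572))]
cr=[("top",(-100,-95,28),T(675,215)),("top",(-100,95,28),T(630,540)),("top",(55,-93,178),T(437,112)),("top",(-55,-93,178),T(653,148)),("top",(-55,93,178),T(602,515)),("top",(55,93,178),T(378,483)),("top",(55,95,0),T(356,499)),
("side",(55,95,28),S(468,389)),("side",(55,95,0),S(467,413)),("side",(55,-95,28),S(265,260)),("side",(55,-95,0),S(265,282)),("side",(-100,95,28),S(598,275))]
for nm,o in(("bay",bay),("crate",cr)):
    p,r=fit(o,[.55,.0,1.5]); print(nm,p.round(4)); print(r.round(1).tolist())
    if nm=="bay": b=p
d=w(p,(.055,0,0))-w(b,(0,0,0)); c,s=np.cos(b[2]),np.sin(b[2])
print("nose in bay",c*d[0]+s*d[1],-s*d[0]+c*d[1],"dyaw",p[2]-b[2])
print("push face",w(p,(-.1,0,.014)))
for nm,uv,z in(("glue",(298,109),.1),("tin",(378,117),.04),("tub",(185,332),.06),("brush",(190,195),.01)):print(nm,ray("top",uv,z).round(3))
E
```

```text
bay [0.5721 0.1106 1.4405]
[[-0.2, -0.5], [-1.1, 0.5], [-1.5, 0.7], [1.0, -0.4], [-1.0, 0.2], [-1.3, -2.1], [0.9, 0.6], [-1.4, -0.8], [0.2, -1.2], [0.5, -1.4], [1.9, 0.1]]
crate [ 0.5249 -0.1082  1.4103]
[[-0.3, -0.1], [0.1, 1.3], [-0.5, -0.6], [0.5, -0.6], [0.6, 1.1], [-0.0, -0.6], [-1.0, 0.5], [1.3, 0.2], [-0.2, 1.0], [-0.6, -1.9], [-0.8, -0.2], [0.4, -1.2]]
nose in bay -0.16810653536045755 0.016777799839559675 dyaw -0.030251010410448975
push face [ 0.50888701 -0.20694591  0.014     ]
glue [ 0.748 -0.019  0.1  ]
tin [ 0.754 -0.184  0.04 ]
tub [0.327 0.191 0.06 ]
brush [0.596 0.197 0.01 ]
```

```bash
cat >plan.py <<'E'
from geo import *
from scipy.spatial.transform import Rotation as Ro
from scipy.interpolate import CubicHermiteSpline as H
BAY=np.array([.5721,.1106,1.4405]); CR=np.array([.5249,-.1082,1.4103]); TILT=.2
def tobay(p):
    d=p[:2]-BAY[:2]; c,s=np.cos(BAY[2]),np.sin(BAY[2]); return np.array([c*d[0]+s*d[1],-s*d[0]+c*d[1],p[2]-BAY[2]])
def path(c0,xend=-.055,yend=.001):   # crate poses: origin along a cubic in the bay frame, heading = tangent
    x,y,a=tobay(c0); h=H([x,xend],[y,yend],[np.tan(a),0])
    return lambda X:np.append(w(BAY,(X,h(X)))[:2],BAY[2]+np.arctan(h(X,1)))
def tool(p,gap=0,z=.078,flip=1):     # TCP pose for the fingertips' front on the push face of a crate at p
    f=np.array([np.cos(p[2]),np.sin(p[2]),0]); l=np.array([-f[1],f[0],0])*flip
    x=f*np.sin(TILT)-np.array([0,0,np.cos(TILT)]); R=np.c_[x,l,np.cross(x,l)]
    back=.1+gap+.011*np.cos(TILT)+.068*np.sin(TILT)
    return np.append(w(p,(-back,0))[:2],z),Ro.from_matrix(R).as_quat()
E
python3 - <<'E'
from plan import *
from station import arm
print("start tool axes\n",Ro.from_quat(arm.read_eef_rot()).as_matrix().round(2))
P=path(CR); X0=tobay(CR)[0]
for fl in(1,-1):
    for X in np.linspace(X0,-.055,4):
        q=arm.ik(*tool(P(X),flip=fl)); print(fl,tobay(P(X)).round(3),tool(P(X))[0].round(3),None if q is None else np.round(q,2))
    print(arm.ik(*tool(CR,.04,.2,fl)) )
E
```

```text
start tool axes
 [[-0.    0.35 -0.94]
 [ 0.   -0.94 -0.35]
 [-1.   -0.    0.  ]]
1 [-0.223  0.018 -0.03 ] [ 0.505 -0.231  0.078] [ 0.28  0.83  0.31  1.86 -0.7   0.67 -2.21]
1 [-0.167  0.013 -0.137] [ 0.505 -0.173  0.078] [ 0.2   0.8   0.28  1.95 -0.78  0.58 -2.32]
1 [-0.111  0.005 -0.127] [ 0.521 -0.119  0.078] [ 0.1   0.79  0.26  1.96 -0.79  0.56 -2.4 ]
1 [-0.055  0.001  0.   ] [ 0.548 -0.067  0.078] [ 0.01  0.81  0.25  1.91 -0.74  0.59 -2.43]
[ 0.28041447  0.6691832   0.41269359  1.75221078 -0.54530639  0.93410541
 -2.3126961 ]
-1 [-0.223  0.018 -0.03 ] [ 0.505 -0.231  0.078] [ 0.69  0.83 -0.36  1.85  0.13  0.55  0.16]
-1 [-0.167  0.013 -0.137] [ 0.505 -0.173  0.078] [ 0.6   0.8  -0.35  1.94  0.11  0.45 -0.02]
-1 [-0.111  0.005 -0.127] [ 0.521 -0.119  0.078] [ 0.49  0.8  -0.35  1.95  0.12  0.42 -0.12]
-1 [-0.055  0.001  0.   ] [ 0.548 -0.067  0.078] [ 0.41  0.82 -0.38  1.89  0.17  0.47 -0.14]
[ 0.77166265  0.66401352 -0.38267951  1.73558959  0.0552686   0.83842214
  0.25905719]
```

```bash
python3 - <<'E'
from plan import *
from station import arm,snapshot
import cv2
arm.movep(*tool(CR,.06,.25,-1))
p,o=tool(CR,.03,.078,-1); arm.line_to(tool(CR,.06,.12,-1)[0],.12); arm.line_to(p,.06)
a=np.hstack([snapshot("top")[110:330,180:480],snapshot("side")[40:260,180:480]])
cv2.imwrite("pics/pre.png",cv2.resize(a,None,fx=1.33,fy=1.33))
cv2.imwrite("pics/pre_side.png",a)
print(arm.read_time(),arm.read_tool_pos(),p,arm.read_ft_force(),arm.read_opening())
E
```

```text
4.025 [ 0.50039354 -0.26102782  0.07833621] [ 0.50024316 -0.26050732  0.078     ] [-0.28282219 -0.39460606  0.06855123] 1.0014862195028493
```

View pics/pre.png

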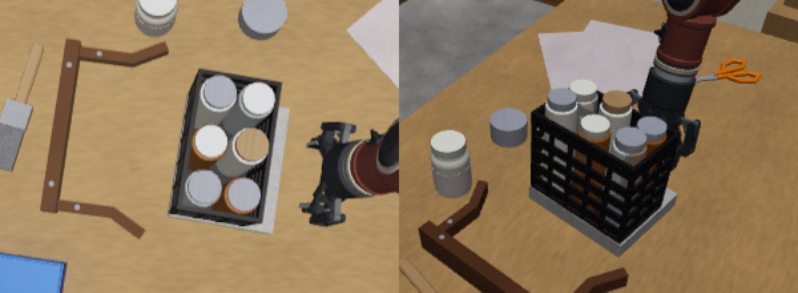

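Gripper sits behind the ledge as planned, with its body well clear of the crate at this tilt. Finger length when open is uncertain, since the pads swing back 13 mm. I'll touch the table to find the tip height, then approach until contact.

```bash
python3 - <<'E'
from plan import *
from station import arm
f0=arm.read_ft_force(); z=.078
while z>.060:
    z-=.0015; p=tool(CR,.03,z,-1)[0]; arm.line_to(p,.02); f=arm.read_ft_force()-f0
    if f[2]>2.5: break
print("touch z",z,arm.read_tool_pos()[2],f)
z=z+.006
arm.line_to(tool(CR,.03,z,-1)[0],.03)
f0=arm.read_ft_force(); fx=np.array([np.cos(CR[2]),np.sin(CR[2]),0]); g=.012
arm.line_to(tool(CR,g,z,-1)[0],.04)
while g>-.02:
    g-=.002; arm.line_to(tool(CR,g,z,-1)[0],.03); f=arm.read_ft_force()-f0
    if -f@fx>2: break
print("contact gap",g,"z",z,"f",f,"M",arm.read_wrist_torque(),arm.read_time(),arm.read_tool_pos())
E
```

```text
touch z 0.059999999999999984 0.059994895641809355 [7.04721011e-05 7.12334448e-01 4.61150987e-01]
contact gap -0.004 z 0.06599999999999999 f [-0.99010749 -3.89894162 -0.14101372] M [-0.74724745  0.16652537 -0.11696905] 9.975 [ 0.50550119 -0.22809001  0.06595616]
```

Tips are shorter when open (~60 mm), so they're now about 7 mm above the table, touching the board edge within 4 mm of the expected position. Next I push along the curved path to 30 mm short of the stop, then check.

```bash
python3 - <<'E'
from plan import *
from station import arm,snapshot
import cv2
P=path(CR,yend=.003); X0=tobay(CR)[0]; f0=np.zeros(3)
for X in np.linspace(X0,-.085,13)[1:]:
    p,o=tool(P(X),-.004,.066,-1); arm.line_to(p,.04,o); f=arm.read_ft_force(); h=P(X)[2]
    fx=-(f[0]*np.cos(h)+f[1]*np.sin(h)); print(X.round(3),fx.round(1),f.round(1),arm.read_wrist_torque().round(2))
    if fx>30: break
print(arm.read_time())
a=snapshot("top")[120:310,190:410]; cv2.imwrite("pics/mid.png",cv2.resize(a,None,fx=3,fy=3,interpolation=cv2.INTER_CUBIC))
cv2.imwrite("pics/mid_side.png",snapshot("side"))
E
```

```text
-0.212 6.6 [-1.2 -6.4 -0. ] [-1.34  0.28 -0.09]
-0.2 5.4 [-0.6 -5.4  0.7] [-1.31  0.22 -0.12]
-0.189 5.4 [-1.  -5.3 -0.1] [-1.34  0.28 -0.17]
-0.177 5.7 [-0.6 -5.7  0.4] [-1.3   0.26 -0.17]
-0.166 6.5 [-1.8 -6.2  0.4] [-1.32  0.31 -0.17]
-0.154 6.1 [-2.  -5.8  0.9] [-1.34  0.26 -0.14]
-0.143 6.1 [-1.5 -5.9  2. ] [-1.41  0.31 -0.12]
-0.131 7.2 [-1.6 -7.1  0.5] [-1.36  0.27 -0.1 ]
-0.12 6.0 [ 0.2 -6.2  0.8] [-1.38  0.26 -0.16]
-0.108 6.5 [-0.8 -6.5  0.6] [-1.45  0.22 -0.09]
-0.097 6.6 [-1.1 -6.5  1.4] [-1.5   0.24 -0.14]
-0.085 6.4 [-1.6 -6.2  0.9] [-1.42  0.21 -0.08]
15.2917
```

View pics/mid.png

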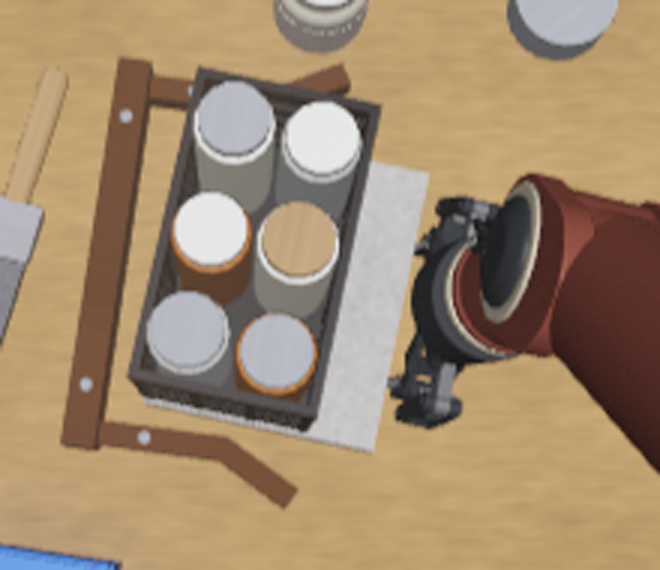

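The crate is between the rails, roughly parallel to the stop. Its rear board corners are at crop pixels (428,173) and (375,450), and the rim corners at (200,67), (380,105), (313,428), (132,378). I'll fit these.

```bash
python3 - <<'E'
from plan import *
from station import arm
T=lambda x,y:(190+x/3,120+y/3)
cr=[("top",(-100,-95,28),T(428,173)),("top",(-100,95,28),T(375,447)),("top",(55,-93,178),T(200,67)),("top",(-55,-93,178),T(381,105)),("top",(-55,93,178),T(313,422)),("top",(55,93,178),T(132,375))]
p,r=fit(cr,[.55,.02,1.4]); print(p,r.round(1).tolist(),"in bay",tobay(p),"plan",tobay(path(CR,yend=.003)(-.085)))
E
```

```text
[0.55724198 0.02429254 1.36599288] [[0.5, -0.0], [-0.4, 1.4], [-0.8, -0.5], [0.6, -0.2], [1.7, -1.2], [-1.6, 0.8]] in bay [-0.08750634  0.00351832 -0.07450712] plan [-0.085       0.00416144 -0.07243733]
```

The fit matches the plan within 3 mm and 2 mrad. I'll continue to the stop with a force limit, then retreat and check.

```bash
python3 - <<'E'
from plan import *
from station import arm,snapshot
import cv2
P=path(CR,yend=.003)
for X in np.r_[np.linspace(-.085,-.063,5)[1:],np.arange(-.0615,-.045,.0015)]:
    Q=P(min(X,-.055)); 
    if X>-.055: Q=np.append(w(BAY,(X,tobay(Q)[1]))[:2],BAY[2])
    p,o=tool(Q,-.004,.066,-1); arm.line_to(p,.03,o); f=arm.read_ft_force()
    fx=-(f[0]*np.cos(Q[2])+f[1]*np.sin(Q[2])); print(X.round(4),fx.round(1),arm.read_wrist_torque().round(2)[[0,2]])
    if fx>22: break
print(arm.read_time())
arm.line_to(tool(Q,.06,.066,-1)[0],.08); arm.line_to(tool(Q,.09,.2,-1)[0],.15)
arm.line_to(tool(Q,.16,.25,-1)[0],.15)
print(arm.read_time(),arm.read_ft_force())
a=snapshot("top")[120:310,190:410]; cv2.imwrite("pics/end.png",cv2.resize(a,None,fx=3,fy=3,interpolation=cv2.INTER_CUBIC))
a=snapshot("side")[100:310,170:420]; cv2.imwrite("pics/end_side.png",cv2.resize(a,None,fx=2.8,fy=2.8,interpolation=cv2.INTER_CUBIC))
E
```

```text
-0.0795 7.7 [-1.7  -0.06]
-0.074 7.9 [-1.68 -0.06]
-0.0685 8.0 [-1.71 -0.07]
-0.063 8.2 [-1.68 -0.07]
-0.0615 9.3 [-1.92 -0.11]
-0.06 9.7 [-1.94 -0.11]
-0.0585 9.7 [-1.93 -0.1 ]
-0.057 9.4 [-1.89 -0.1 ]
-0.0555 9.3 [-1.96 -0.12]
-0.054 9.9 [-2.02 -0.05]
-0.0525 10.0 [-2.01 -0.05]
-0.051 9.9 [-2.05 -0.02]
-0.0495 12.4 [-2.46  0.03]
-0.048 14.8 [-2.82  0.14]
-0.0465 16.5 [-3.22  0.31]
19.5083
22.25 [-0.40237892 -0.00166341  0.51805872]
```

View pics/end.png

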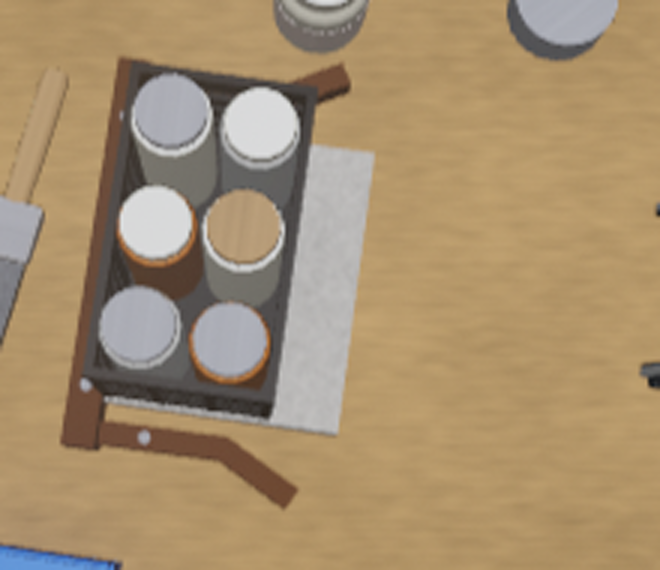

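View pics/end_side.png

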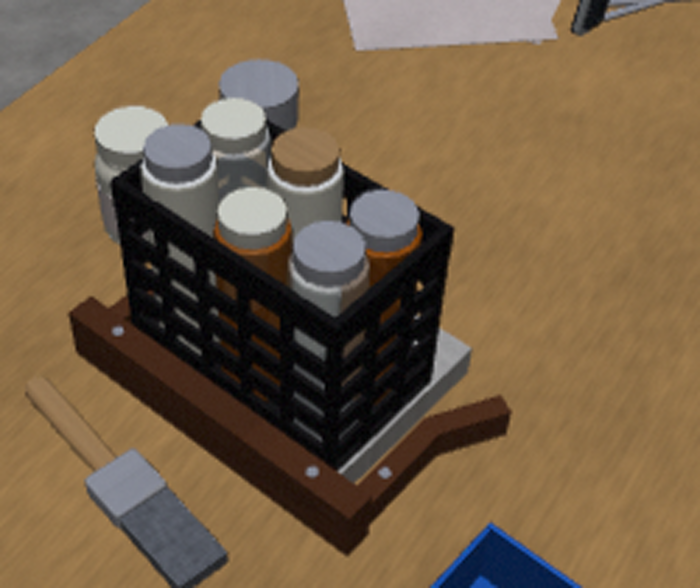

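The crate is seated against the stop with its body parallel and the gripper clear. A final fit from the top view, with rear board corners at (374,152) and (337,434), will confirm the numbers.

```bash
python3 - <<'E'
from plan import *
T=lambda x,y:(190+x/3,120+y/3); S=lambda x,y:(170+x/2.8,100+y/2.8)
cr=[("top",(-100,-95,28),T(374,152)),("top",(-100,95,28),T(338,430)),("top",(55,-93,178),T(134,62)),("top",(-55,-93,178),T(317,88)),("top",(-55,93,178),T(272,410)),("top",(55,93,178),T(93,374)),("side",(-100,95,28),S(470,349)),("side",(55,93,178),S(331,320)),("side",(-55,93,178),S(452,230)),("side",(55,-93,178),S(115,178))]
for o in(cr,cr[:6]):
    p,r=fit(o,[.55,.02,1.4]); t=tobay(p); print(r.round(1).tolist(),"nose in bay",t+[.055*np.cos(t[2]),.055*np.sin(t[2]),0])
# same-camera check: distance of rear-edge corners (z=28mm) from stop's inner face
for uv in(T(374,152),T(338,430)): print(tobay(np.append(ray("top",uv,.028)[:2],0)))
for uv in(T(428,173),T(375,447)): print("mid",tobay(np.append(ray("top",uv,.028)[:2],0)))
E
```

```text
[[0.5, 0.4], [-0.5, 1.2], [-0.4, -1.0], [1.0, -0.6], [0.6, -2.4], [-4.1, 0.0], [0.6, -0.3], [1.4, 3.1], [0.6, -1.0], [-2.0, 0.1]] nose in bay [-0.00056877  0.00085092 -0.01171222]
[[0.2, 0.3], [0.0, 1.3], [-0.7, -0.4], [0.7, -0.5], [1.2, -2.1], [-3.6, 0.9]] nose in bay [-0.00089007  0.00211221 -0.00324127]
[-0.15562524 -0.09299172 -1.4405    ]
[-0.15521486  0.0951662  -1.4405    ]
mid [-0.19334702 -0.08362451 -1.4405    ]
mid [-0.18056669  0.10286449 -1.4405    ]
```

```bash
python3 -c "
from station import arm,ticket
print(arm.read_time(),arm.read_ft_force(),arm.read_tool_pos()); print(ticket.finish_job())"
```

```text
22.35 [1.23755859 0.7109014  0.7028018 ] [ 0.52598879 -0.21529682  0.2492252 ]
the job is handed in; nothing more can be done
None
```

The crate is parked in the bay and the job is handed in, at 22.4 s of the 48 s allowed. I pushed it by the rear edge of its base board with two spread fingers about 7 mm above the table. The tool was tilted back to clear the jars, and a gentle curve took out the sideways offset. The finish call gave no verdict.

- **Final position:** the far edge is within about 1 mm of the stop and 1–2 mm off the centre line. The crate is 0.003–0.012 rad out of line with the bay. The two rear board corners measure 155–156 mm from the stop, where 155 mm is expected.
- **Forces:** sliding took about 5–10 N, and the push ended at 16.5 N against the stop. That was below my 22 N cutoff, so the push ran to the end of its planned steps.
- **Surroundings:** the arm has withdrawn clear. In the pictures the crate stands flat, and the glue jar, tin, tub and brush look unmoved. I judged these by eye only.
- **Disagreements:**
  - The open fingertips reach about 60 mm or less, not the quoted 73 mm. My search for the table, down to 60 mm tool height, never touched it, so I took the tip height from the quoted 13 mm swing-back.
  - A few corners in the final fit were 3–4 pixels off, mostly a dark rim corner that is hard to see against the wood.

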